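# Free the jammed bottle stopper

## Task

Swing the retaining arm of the bottle stand a quarter turn or so out to the side, clear of the stopper. Then twist the jammed taper stopper to break it free, draw it up out of the bottle's neck, and stand it upright on its foot in the shallow glass dish, setting it down gently without dropping it. Leave the arm swung out and everything else on the bench undisturbed.

Things in the scene. Friction and masses are not known exactly. Their poses are not given: they have to be found in the camera images.
- holder: Bottle stand, fixed: grey base plate 130 (x) x 200 (y) x 12 mm, y from -75 to +125 mm of the origin; a wide amber glass bottle (94 mm across, body 84 mm high) clamped in it, neck 54 mm across with its rim 130 mm above the bench. Origin: on the bottle axis at bench level, z up. A steel post 18 mm across, 184 mm high, stands at its y = +90 mm.
- keeper_pivot (a point): Point on the pivot axis (vertical) of the retaining arm: holder frame x 0, y +90 mm, z 184 mm.
- keeper (a joint): Turn (rad) of the flat steel retaining arm about its vertical pivot: 0 = over the stopper, pointing to -y of the holder (starts at 0 to 0.3); grows anticlockwise from above, swinging out to +x of the holder; stop at 1.6. Stiff (0.08 N m), stays where left. Arm 20 mm wide, 8 thick, reaches 128 mm from the pivot, underside 184 mm above the bench, 6 above the stopper.
- keeper_knob (a point): Grip point of the upright round aluminium knob at the arm's free end: 18 mm across, 42 mm high (192 to 234 mm above the bench), 118 mm from the pivot axis; this point lies on its axis, 214 mm above the bench.
- stopper: White plastic taper stopper, 92 mm long, 0.1 to 0.2 kg, loose, wedged in the bottle neck. Origin: centre of its flat foot, z up its axis. From the foot: taper 36 to 39 mm across, 44 long; flange 58 mm across (z 44 to 50), seated on the rim with the foot 86 mm above the bench; upright thumb-piece 16 mm thick (x), 46 wide (y), z 48 to 92. Stands steadily on its foot.
- neck_rim (a point): Centre of the bottle's rim, 130 mm above the bench. Seated, the stopper's x and y lie along the holder's. The taper is jammed: it will not pull out until turned on its axis by some 35 degrees (0.6 rad), either way, against some 0.2 N m; after that (45 to 60 degrees is ample) it is free and lifts out straight up.
- stopper_grip (a point): Point on the stopper's axis inside the thumb-piece, 74 mm above its foot, 18 mm below its top, 24 mm above the flange: the place to grip, across the 16 mm thickness (stopper x).
- dish: Loose shallow round clear glass dish, 120 mm across, 18 mm high, wall 3 mm, floor 4 mm thick, 0.25 kg. Origin: centre of its underside, z up.
- beaker: loose clear glass beaker, 64 mm across, 85 mm high; bystander, leave alone. Origin: centre of its underside.
- beaker_small: loose smaller glass beaker, 50 mm across, 62 mm high; bystander, leave alone. Origin: centre of its underside.
- slide_box: loose flat grey and white box for glass slides, 87 x 112 x 33 mm; bystander, leave alone. Origin: centre of its underside.
- paperweight: loose round glass paperweight, 76 mm across, 60 mm high; bystander, leave alone. Origin: centre of its underside.
- spare_bottle: loose small amber bottle with its own small white stopper, 66 mm across, 125 mm high, with no stand and no arm; bystander, leave alone. Origin: centre of its underside.
- lens_brush: loose wooden-handled brush, 160 mm long; bystander, leave alone. Origin: about the middle of its length, x along it.
Not all that is in view belongs to the job. Leave any pink or red look-alike of the stopper alone. What is shaped like the holder but pink is not meant.

How it is judged:
On the way, in this order (a step that is already met when the one before it is completed fails the run):
1. the retaining arm is swung out by more than 0.9 rad (value of joint keeper above 0.9 rad), for 0.2 s.
2. the stopper is twisted by more than 0.4 rad in its seat (angle between the x axis of stopper and the x axis of holder, either way round above 0.4 rad and z of stopper in the frame of holder below 0.125 m), for 0.04 s.
3. the stopper is drawn fully out of the neck (z of stopper in the frame of holder above 0.135 m), for 0.1 s.
At the end, for the whole second after the job is handed in: The stopper stands upright (within 0.12 rad) and at rest with its foot on the floor of the level dish (foot within 45 mm of the dish's centre), and the retaining arm is still swung out by more than 0.9 rad (horizontal distance between stopper and dish below 0.045 m and z of stopper in the frame of dish between 0.001 and 0.008 m and angle between stopper's own z axis and vertical below 0.12 rad and angle between dish's own z axis and vertical below 0.08 rad and linear speed of stopper below 0.03 m/s and value of joint keeper above 0.9 rad); the robot touches nothing.
It fails at once if the stopper is dropped or thrown (moves faster than 0.7 m/s while out of the fingers, a fall of some 25 mm) (linear speed of stopper above 0.7 m/s and contact force between the fingers and stopper below 0.05 N).
It fails at once if another thing on the bench (beakers, slide box, paperweight, spare bottle, brush) is moved more than 40 mm (distance of any of beaker, beaker_small, slide_box, paperweight, spare_bottle, lens_brush from where it was at the start of the episode above 0.04 m).
It also fails if it takes over 59 s, if anything falls off the work surface, if the arm or the gripper's body presses on something with over 40 N, if the wrist force passes 120 N, or if a joint passes its speed limit or range.

## Robot

A 7-joint arm with a two-finger parallel gripper is mounted at the origin on the work surface. World frame = base frame: x ahead of the robot, y to its left, z up, the work surface at z = 0. Lengths are in m, angles in rad, forces in N, time in s.
With the tool pointing down it reaches from about 0.35 to 0.9 m from the base axis. Payload 8.1 kg.
Tool frame: the origin (TCP) lies on the centre line of the jaws, within the pads' length; the fingertips stand 22 mm ahead of it and the grasp point (between the pads) lies 3 mm ahead of it (arm.finger_overhang is the distance from the TCP to the fingertips, in m); z points along the fingers, y is the direction in which the jaws open and shut (so a half turn about z gives the same grasp; the last joint's range is limited). The gripper opens to 92 mm and grips with 3 to 60 N. Pads are 19 mm wide; open, the fingers measure 130 mm over their backs; the gripper's body (75 mm by 190 mm) begins 47 mm behind the grasp point.
Start: joints at [-1.243, 0.434, 0.025, 1.573, -0.012, 1.134, -0.075], TCP at [0.261, 0.568, 0.249] pointing down, gripper open.
Joint ranges: [-2.62, 2.62], [-0.44, 2.09], [-1.27, 1.32], [0.08, 2.57], [-1.32, 4.46], [0.12, 2], [-2.74, 2.74]. Speed limits (rad/s): [2.22, 2.22, 3.01, 3.01, 3.14, 3.14, 3.14].

## Interface

Orientations are given as a rotation vector (axis times angle).
In Python, from cell import arm gives the robot as it stands. The module is installed in compiled form; this text tells all that it offers.
- The arm moves only by the tool step_arm, never from a script. Its argument "plan" is a list of rows, each an object of numbers: "wx", "wy", "wz": the turn, a rotation vector about the tool's x, y, z in units of 6 degrees (1.0 is 6 degrees); "tx", "ty", "tz": the shift along the tool's x, y, z in cm; "hand": the opening, from 0 (shut) to 1 (fully open). A call has exactly 10 rows; each row shifts and turns the commanded pose from where the row before left it, along the tool's axes as they then stand; what a row does not reach is not made up. A row lasts 1/12 s, in which the tool goes at most 41.7 mm and 7.16 degrees, less where a joint would pass 70% of its speed; a pose out of reach is approached as far as the arm can. A call is refused whole if a number of a shift passes 4.17 or a number of a turn 1, either way. A call with a gripper value outside its range is refused whole. The fingers move at their own pace and stop on an object; "force" is the grip in N (left out, the last holds). Time passes only in rows, so rows that do not move let the fingers close, or fill a call up. It gives the time, the measured TCP pose, the force and the opening at its end, in the units of the state.
- arm.observe(): the state, without advancing time (a new reading comes with each control period).
- arm.get_image(name): name is "scene" or "side" or "wrist"; returns (picture, depth): 384x512x3 uint8, red, green, blue; 384x512 float32, m along the optical axis (not along the pixel's ray), 0 where there is no reading.
- arm.calibration(name): a dict with "mtx" (3x3 intrinsics, pixels), "R" (3x3) and "t" (3): a world point X has camera coordinates R X + t. Camera axes: x right, y down, z forward; pixel columns grow to the right and rows downward; lengths in m; the calibration is good to about 2 mm. A picture is of the moment at which its call begins: read the wrist's pose just before it. calibration takes no time and is no camera call; for the wrist camera it gives the pose at the moment of the call.
- arm.sign_off(): hands the job in, once; it reports no verdict.
The state is a dict: "clock": time; "joints": joint angles; "dq": joint speeds; "joint_efforts": joint torques, N m; "position": TCP position; "ee_rot": TCP orientation; "force": force on the tool from outside, world axes, zero at the start; "ft_torque": the same for the moment, N m; "width": opening from 0.0 (shut) to 1.0 (fully open).
Only numpy, scipy, OpenCV 4.12 (cv2) and the standard library are available. Lean on these libraries where they do the work, as an engineer would, in place of code of your own. Each camera call takes 0.05 s, during which the arm holds its last target.

## Working session

There is one attempt and no reset: what is moved stays moved. The work goes in short steps, Python scripts to look and compute and a tool call to move; the robot and the scene stay as the last step left them, time stands still between calls to the robot, and variables do not carry over. Pictures are saved under pics/ and viewed, and the job is handed in when it is done.

Besides the shell and the picture viewer there is one more tool, called after ">>>" in YAML: its name, and indented under it one key for each argument. step_arm: Moves the arm, as the interface text tells. Its arguments: {"type":"object","properties":{"plan":{"type":"array"},"force":{"type":"number"}},"required":["plan"]}

```bash
mkdir -p pics; ls; cat > h.py <<'E'
import numpy as np, cv2
from cell import arm
def snap(name,fn):
    im,d=arm.get_image(name); c=arm.calibration(name)
    cv2.imwrite('pics/'+fn+'.png',im[:,:,::-1]); np.savez('pics/'+fn+'.npz',im=im,d=d,**{k:np.array(c[k]) for k in('mtx','R','t')})
    return im,d,c
def load(fn): return np.load('pics/'+fn+'.npz')
def pt(f,u,v,r=1):
    d=f['d'][v-r:v+r+1,u-r:u+r+1]; d=d[d>0]
    if len(d)==0: return None
    z=np.median(d); p=np.linalg.inv(f['mtx'])@[u,v,1]*z
    return f['R'].T@(p-f['t'])
def onplane(f,u,v,h):
    ray=f['R'].T@(np.linalg.inv(f['mtx'])@[u,v,1]); o=-f['R'].T@f['t']
    return o+ray*(h-o[2])/ray[2]
def proj(f,X):
    p=f['mtx']@(f['R']@np.array(X)+f['t']); return p[:2]/p[2]
def crop(fn,u0,u1,v0,v1,s,out):
    im=load(fn)['im'][v0:v1,u0:u1,::-1]; cv2.imwrite('pics/'+out+'.png',cv2.resize(im,None,fx=s,fy=s,interpolation=cv2.INTER_CUBIC))
E
python3 - <<'E'
from h import *
for n in('scene','side','wrist'): snap(n,n+'0')
s=arm.observe(); print({k:np.round(v,3) for k,v in s.items()}, arm.finger_overhang)
for n in('scene','side','wrist'):
    f=load(n+'0'); print(n, -f['R'].T@f['t'])
E
```

```text
pics
{'clock': np.float64(0.15), 'joints': array([-1.243,  0.435,  0.025,  1.574, -0.012,  1.134, -0.075]), 'dq': array([ 0.002, -0.001,  0.   , -0.005,  0.001, -0.001,  0.001]), 'joint_efforts': array([ 1.0000e-03, -6.6826e+01,  9.8600e-01, -3.1469e+01, -6.1000e-02,
        3.9000e-02,  0.0000e+00]), 'position': array([0.261, 0.568, 0.248]), 'ee_rot': array([-6.720e-01, -3.069e+00,  2.000e-03]), 'force': array([ 0.01 ,  0.784, -0.23 ]), 'ft_torque': array([-0.005,  0.03 ,  0.037]), 'width': np.float64(1.003)} 0.022
scene [1.60378531 0.38958392 1.11192928]
side [ 0.26492714 -0.84441954  1.16919989]
wrist [0.19810196 0.5966212  0.38436556]
```

View pics/scene0.png

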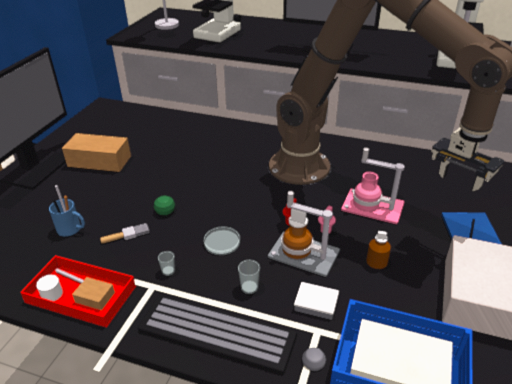

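View pics/side0.png

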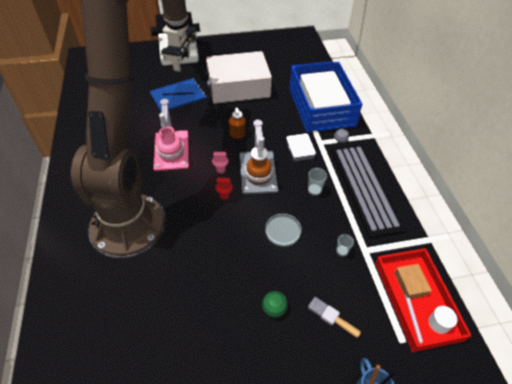

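View pics/wrist0.png

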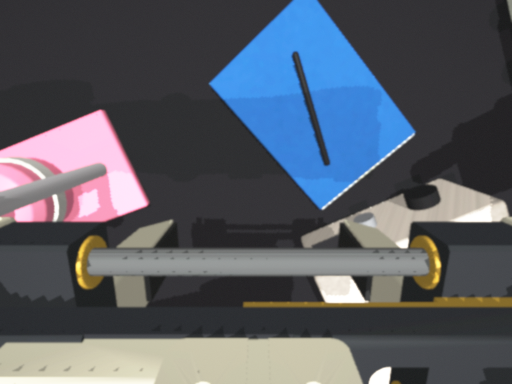

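Candidates in scene0:
- Amber bottle on the grey stand, white stopper (298,235): this fits the description.
- Pink stand (372,190): look-alike.
- Loose pink stopper (328,220) and red stopper (290,210): look-alikes.
- Spare amber bottle without a stand (378,250): bystander.

I choose the grey stand and check it in a close crop.

```bash
python3 - <<'E'
from h import *
crop('scene0',255,355,180,280,6,'c1'); crop('side0',200,300,110,260,5,'c2')
E
```

```text
(no output)
```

View pics/c1.png

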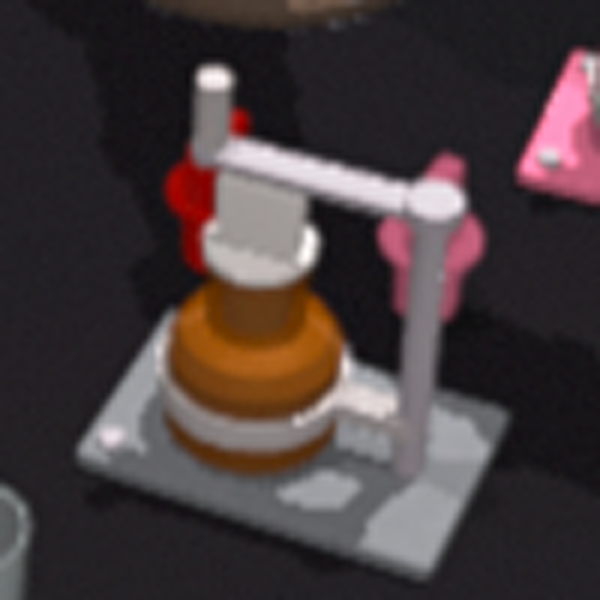

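View pics/c2.png

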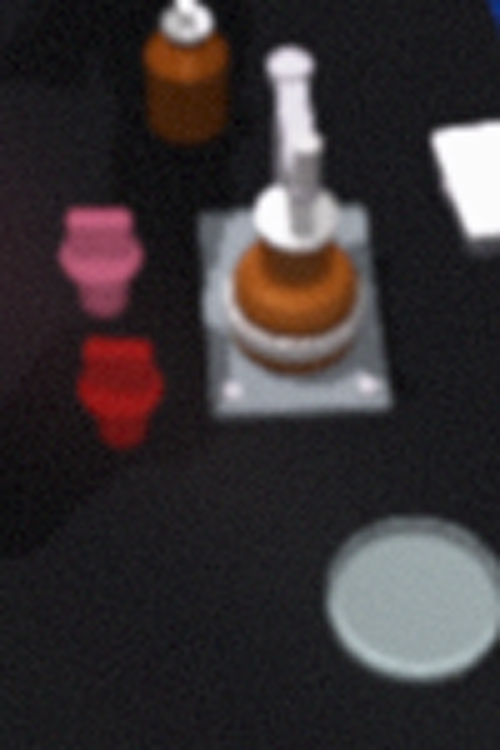

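```bash
python3 - <<'E'
from h import *
a=load('scene0');b=load('side0')
def tri(p,q):
    A=[];B=[]
    o=[];d=[]
    for f,(u,v) in((a,p),(b,q)):
        r=f['R'].T@(np.linalg.inv(f['mtx'])@[u,v,1]); r/=np.linalg.norm(r); oo=-f['R'].T@f['t']
        P=np.eye(3)-np.outer(r,r); A.append(P);B.append(P@oo)
    X=np.linalg.lstsq(np.vstack(A),np.hstack(B),rcond=None)[0]
    return X.round(4), (proj(a,X)-p).round(1),(proj(b,X)-q).round(1)
print('post',tri((327.8,213),(258,122.8)),onplane(a,327.8,213.3,.192),onplane(b,258,122.8,.192))
print('knob',tri((290.8,193),(261.6,138.8)),onplane(a,290.8,193,.234),onplane(b,261.6,138.8,.234))
for p in [(326.7,275),(268.3,254.5),(340,248)]: print('baseS',onplane(a,*p,.012))
for p in [(240,152.8),(273.6,151.6),(278,190.5),(243,192.5)]: print('baseB',onplane(b,*p,.012))
for f,n in((a,'s'),(b,'b')):
    for c,(u,v) in dict(dish=((222,240) if n=='s' else (283,230)),).items(): print(n,c,onplane(f,u,v,.01))
# dish outline via depth? flange top z .136
for f,u,v in((b,259,153),(a,298,226)): print(pt(f,u,v))
for n,p in dict(beak=(249,290),small=(167,272),spare=(378,265),slide=(316,300),red=(290,222),pink=(327,232)).items(): print(n,onplane(a,*p,0))
E
```

```text
post (array([0.4943, 0.2119, 0.1961]), array([-0.8,  0.6]), array([-0.6, -0.6])) [0.48695981 0.2129955  0.192     ] [0.49652445 0.21273946 0.192     ]
knob (array([0.4818, 0.0939, 0.2332]), array([-0.9,  0.7]), array([-0.7, -0.7])) [0.47885068 0.09566038 0.234     ] [0.4830432  0.08940795 0.234     ]
baseS [0.56052418 0.23970732 0.012     ]
baseS [0.53189273 0.04256663 0.012     ]
baseS [0.43006032 0.25455576 0.012     ]
baseB [0.43557204 0.24941338 0.012     ]
baseB [0.56694911 0.23238852 0.012     ]
baseB [0.53968603 0.038458   0.012     ]
baseB [0.41294486 0.05220161 0.012     ]
s dish [ 0.51309789 -0.12589274  0.01      ]
b dish [ 0.51821788 -0.12901399  0.01      ]
[0.47816761 0.09958365 0.15729438]
[0.50669713 0.12937095 0.13582354]
beak [0.68245339 0.03062831 0.        ]
small [ 0.6939749  -0.23823876  0.        ]
spare [0.45618637 0.38199854 0.        ]
slide [0.65658155 0.23015743 0.        ]
red [0.34217144 0.06092322 0.        ]
pink [0.35323915 0.19536777 0.        ]
```

>>> step_arm:
  plan:
    - {"tz": -4}
    - {"tz": -4}
    - {"tz": -4}
    - {"tx": -2.8, "ty": -2.8}
    - {"tx": -2.8, "ty": -2.8}
    - {"tx": -2.8, "ty": -2.8}
    - {"tx": -2.8, "ty": -2.8}
    - {"tx": -2.8, "ty": -2.8}
    - {"tx": -2.8, "ty": -2.8}
    - {"tx": -2.8, "ty": -2.8}

```text
invalid input at $.plan[0]: expected keys wx, wy, wz, tx, ty, tz, hand
```

>>> step_arm:
  plan:
    - {"tx": -2.8, "ty": -2.8}
    - {"tx": -2.8, "ty": -2.8}
    - {"tx": -2.8, "ty": -2.8}
    - {"tx": -2.8, "ty": -2.8}
    - {"tx": -2.8, "ty": -2.8}
    - {"tx": -2.8, "ty": -2.8}
    - {"tx": -2.8, "ty": -2.8}
    - {"wz": 1}
    - {"wz": 1}
    - {"wz": 1}

```text
invalid input at $.plan[0]: expected keys wx, wy, wz, tx, ty, tz, hand
```

>>> step_arm:
  plan:
    - {"wz": 1}
    - {"wz": 1}
    - {"wz": 1}
    - {"wz": 1}
    - {"wz": 1}
    - {"wz": 1}
    - {"wz": 1}
    - {"wz": 1}
    - {"wz": 1}
    - {"wz": 0.2}

```text
invalid input at $.plan[0]: expected keys wx, wy, wz, tx, ty, tz, hand
```

All keys are required.

>>> step_arm:
  plan:
    - {"wx": 0, "wy": 0, "wz": 0, "tx": 0, "ty": 0, "tz": -4, "hand": 1}
    - {"wx": 0, "wy": 0, "wz": 0, "tx": 0, "ty": 0, "tz": -4, "hand": 1}
    - {"wx": 0, "wy": 0, "wz": 0, "tx": 0, "ty": 0, "tz": -4, "hand": 1}
    - {"wx": 0, "wy": 0, "wz": 0, "tx": -2.8, "ty": -2.8, "tz": 0, "hand": 1}
    - {"wx": 0, "wy": 0, "wz": 0, "tx": -2.8, "ty": -2.8, "tz": 0, "hand": 1}
    - {"wx": 0, "wy": 0, "wz": 0, "tx": -2.8, "ty": -2.8, "tz": 0, "hand": 1}
    - {"wx": 0, "wy": 0, "wz": 0, "tx": -2.8, "ty": -2.8, "tz": 0, "hand": 1}
    - {"wx": 0, "wy": 0, "wz": 0, "tx": -2.8, "ty": -2.8, "tz": 0, "hand": 1}
    - {"wx": 0, "wy": 0, "wz": 0, "tx": -2.8, "ty": -2.8, "tz": 0, "hand": 1}
    - {"wx": 0, "wy": 0, "wz": 0, "tx": -2.8, "ty": -2.8, "tz": 0, "hand": 1}

```text
clock: 0.98
position: [0.3574, 0.3059, 0.3686]
ee_rot: [-0.671, -3.069, -0.0]
force: [1.4, 0.2, 1.5]
width: 1.0
```

>>> step_arm:
  plan:
    - {"wx": 0, "wy": 0, "wz": 0, "tx": -2.8, "ty": -2.8, "tz": 0, "hand": 1}
    - {"wx": 0, "wy": 0, "wz": 0, "tx": -2.8, "ty": -2.8, "tz": 0, "hand": 1}
    - {"wx": 0, "wy": 0, "wz": 0, "tx": -2.8, "ty": -2.8, "tz": 0, "hand": 1}
    - {"wx": 0, "wy": 0, "wz": 0, "tx": -2.8, "ty": -2.8, "tz": 0, "hand": 1}
    - {"wx": 0, "wy": 0, "wz": 0, "tx": -2.8, "ty": -2.8, "tz": 0, "hand": 1}
    - {"wx": 0, "wy": 0, "wz": 0, "tx": -2.8, "ty": -2.8, "tz": 0, "hand": 1}
    - {"wx": 0, "wy": 0, "wz": 0, "tx": -2.8, "ty": -2.8, "tz": 0, "hand": 1}
    - {"wx": 0, "wy": 0, "wz": 1, "tx": 0, "ty": 0, "tz": 0, "hand": 1}
    - {"wx": 0, "wy": 0, "wz": 1, "tx": 0, "ty": 0, "tz": 0, "hand": 1}
    - {"wx": 0, "wy": 0, "wz": 1, "tx": 0, "ty": 0, "tz": 0, "hand": 1}

```text
clock: 1.82
position: [0.4534, 0.0471, 0.3685]
ee_rot: [-1.154, -2.922, 0.0]
force: [-0.7, 1.3, 0.1]
width: 0.996
```

>>> step_arm:
  plan:
    - {"wx": 0, "wy": 0, "wz": 1, "tx": 0, "ty": 0, "tz": 0, "hand": 1}
    - {"wx": 0, "wy": 0, "wz": 1, "tx": 0, "ty": 0, "tz": 0, "hand": 1}
    - {"wx": 0, "wy": 0, "wz": 1, "tx": 0, "ty": 0, "tz": 0, "hand": 1}
    - {"wx": 0, "wy": 0, "wz": 1, "tx": 0, "ty": 0, "tz": 0, "hand": 1}
    - {"wx": 0, "wy": 0, "wz": 1, "tx": 0, "ty": 0, "tz": 0, "hand": 1}
    - {"wx": 0, "wy": 0, "wz": 1, "tx": 0, "ty": 0, "tz": 0, "hand": 1}
    - {"wx": 0, "wy": 0, "wz": 1, "tx": 0, "ty": 0, "tz": 0, "hand": 1}
    - {"wx": 0, "wy": 0, "wz": 1, "tx": 0, "ty": 0, "tz": 0, "hand": 1}
    - {"wx": 0, "wy": 0, "wz": 1, "tx": 0, "ty": 0, "tz": 0, "hand": 1}
    - {"wx": 0, "wy": 0, "wz": 0.2, "tx": 0, "ty": 0, "tz": 0, "hand": 1}

```text
clock: 2.65
position: [0.4533, 0.048, 0.3686]
ee_rot: [-2.374, -2.057, 0.0]
force: [-0.2, 0.5, 0.3]
width: 0.998
```

```bash
cat >> h.py <<'E'
from scipy.spatial.transform import Rotation as Ro
def st():
    s=arm.observe(); R=Ro.from_rotvec(s['ee_rot']).as_matrix()
    print('t %.2f'%s['clock'],'p',np.round(s['position'],4),'yaw_y %.2f'%np.degrees(np.arctan2(R[1,1],R[0,1])),'z',R[:,2].round(3),'F',np.round(s['force'],1),'T',np.round(s['ft_torque'],2),'w %.3f'%s['width'],'q',np.round(s['joints'],2)); return s,R
def go(target):
    "shift from the current TCP to target, in cm along tool axes"
    s,R=st(); d=R.T@(np.array(target)-s['position'])*100; print('cm along tool',d.round(2)); return d
E
python3 - <<'E'
from h import *
st(); snap('wrist','w1')
E
```

```text
t 2.65 p [0.4533 0.048  0.3686] yaw_y -8.18 z [-0. -0. -1.] F [-0.2  0.5  0.3] T [-0.08  0.07  0.  ] w 0.998 q [-0.66  0.05  0.47  1.79 -0.02  1.31 -0.33]
```

View pics/w1.png

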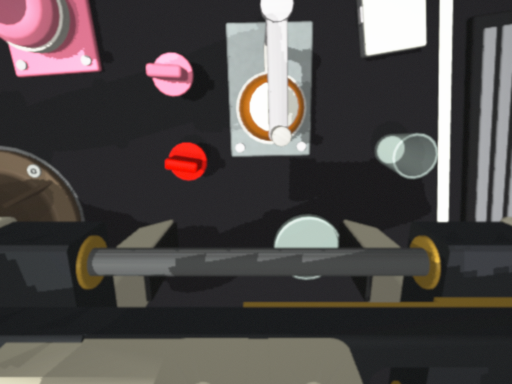

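The wrist view shows the stand base at (227..312, 22..156), the arm from the pivot cap (277,8) to the knob (280,135), and the dish near (307,247). I'll enlarge it.

```bash
python3 - <<'E'
from h import *
crop('w1',215,325,0,165,4.5,'c3'); crop('w1',255,360,200,300,6,'c4')
E
```

```text
(no output)
```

View pics/c3.png

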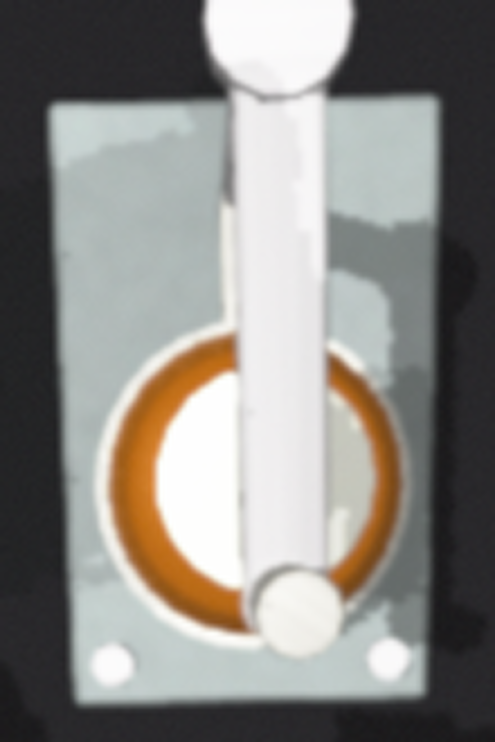

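View pics/c4.png

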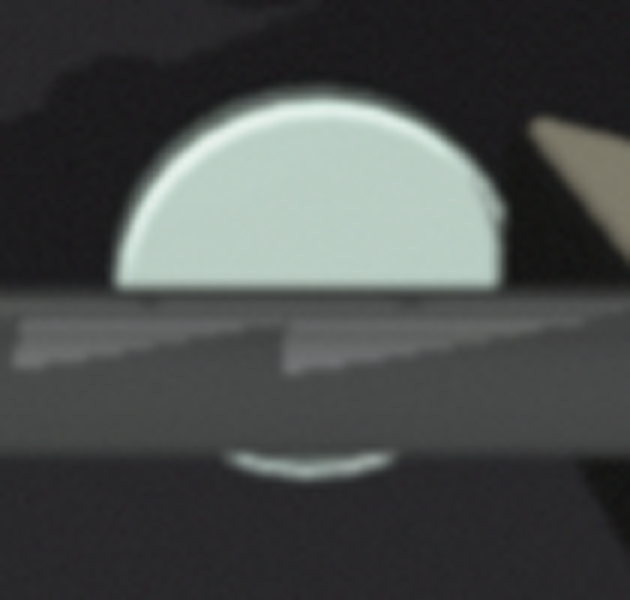

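```bash
python3 - <<'E'
from h import *
f=load('w1')
P=lambda x,y,h: onplane(f,215+x/4.5,y/4.5,h)[:2].round(4)
c=[P(50,106,.012),P(438,97,.012),P(425,696,.012),P(77,703,.012)]; print(c)
c=np.array(c); ctr=c.mean(0); y=(c[0]+c[1]-c[2]-c[3]); y/=np.linalg.norm(y); x=(c[1]+c[2]-c[0]-c[3]); x/=np.linalg.norm(x)
print(ctr,'yaw from y',np.degrees(np.arctan2(-y[0],y[1])),'from x',np.degrees(np.arctan2(x[1],x[0])),'origin',ctr-.025*y)
cp=pt(f,275,8);print('cap depth',cp,'post',P(279,22,cp[2])); 
kp=pt(f,281,136);print('knob depth',kp,P(299,611,.234))
print('flange',P(265,480,.136), pt(f,258,107))
print('dish', [onplane(f,255+a/6,200+b/6,.018)[:2] for a,b in((118,275),(503,275),(315,90),(310,478))])
E
```

```text
[array([0.4334, 0.2532]), array([0.561 , 0.2382]), array([0.5381, 0.0411]), array([0.4106, 0.0562])]
[0.485775 0.147175] yaw from y -6.6145000123963476 from x -6.729383230449169 origin [0.48289529 0.12234141]
cap depth [0.49083729 0.20821179 0.19701275] post [0.493  0.2105]
knob depth [0.48009286 0.09509686 0.23457041] [0.4805 0.0952]
flange [0.4823 0.1228] [0.46352145 0.12507278 0.13602374]
dish [array([ 0.46071418, -0.11092045]), array([ 0.57363425, -0.12662036]), array([ 0.52402503, -0.06140659]), array([ 0.51053602, -0.18578613])]
```

```bash
python3 - <<'E'
from h import *
go([.4803,.0955,.220])
E
```

```text
t 2.70 p [0.4533 0.048  0.3686] yaw_y -7.97 z [-0. -0. -1.] F [ 0.5 -0.7 -0.3] T [-0.06  0.13  0.  ] w 0.996 q [-0.66  0.05  0.47  1.79 -0.02  1.31 -0.32]
cm along tool [ 5.08  2.02 14.86]
```

>>> step_arm:
  plan:
    - {"wx": 0, "wy": 0, "wz": 0, "tx": 2.54, "ty": 1.01, "tz": 0, "hand": 1}
    - {"wx": 0, "wy": 0, "wz": 0, "tx": 2.54, "ty": 1.01, "tz": 0, "hand": 1}
    - {"wx": 0, "wy": 0, "wz": -0.2, "tx": 0, "ty": 0, "tz": 0, "hand": 1}
    - {"wx": 0, "wy": 0, "wz": 0, "tx": 0, "ty": 0, "tz": 2.5, "hand": 1}
    - {"wx": 0, "wy": 0, "wz": 0, "tx": 0, "ty": 0, "tz": 2.5, "hand": 0.8}
    - {"wx": 0, "wy": 0, "wz": 0, "tx": 0, "ty": 0, "tz": 2.5, "hand": 0.7}
    - {"wx": 0, "wy": 0, "wz": 0, "tx": 0, "ty": 0, "tz": 2.5, "hand": 0.6}
    - {"wx": 0, "wy": 0, "wz": 0, "tx": 0, "ty": 0, "tz": 2, "hand": 0.6}
    - {"wx": 0, "wy": 0, "wz": 0, "tx": 0, "ty": 0, "tz": 1, "hand": 0.6}
    - {"wx": 0, "wy": 0, "wz": 0, "tx": 0, "ty": 0, "tz": 0, "hand": 0.6}

```text
clock: 3.53
position: [0.4792, 0.0953, 0.2369]
ee_rot: [-2.344, -2.09, 0.006]
force: [-0.2, -0.0, 0.1]
width: 0.626
```

```bash
python3 - <<'E'
from h import *
go([.4803,.0955,.220]); snap('wrist','w2'); snap('scene','s2')
crop('s2',240,370,130,280,5,'c5')
E
```

```text
t 3.53 p [0.4792 0.0953 0.2369] yaw_y -6.55 z [-0.004 -0.002 -1.   ] F [-0.2 -0.   0.1] T [-0.05  0.13 -0.04] w 0.626 q [-0.66  0.23  0.43  1.94 -0.11  1.   -0.29]
cm along tool [0.04 0.11 1.68]
```

View pics/w2.png

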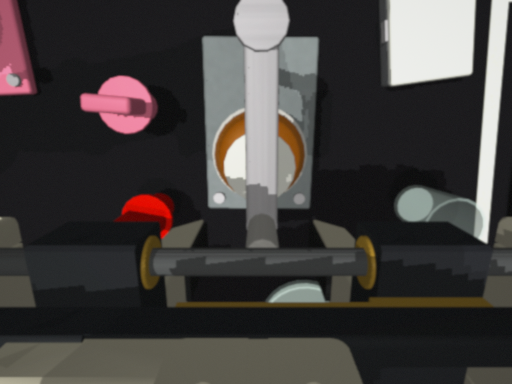

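View pics/c5.png

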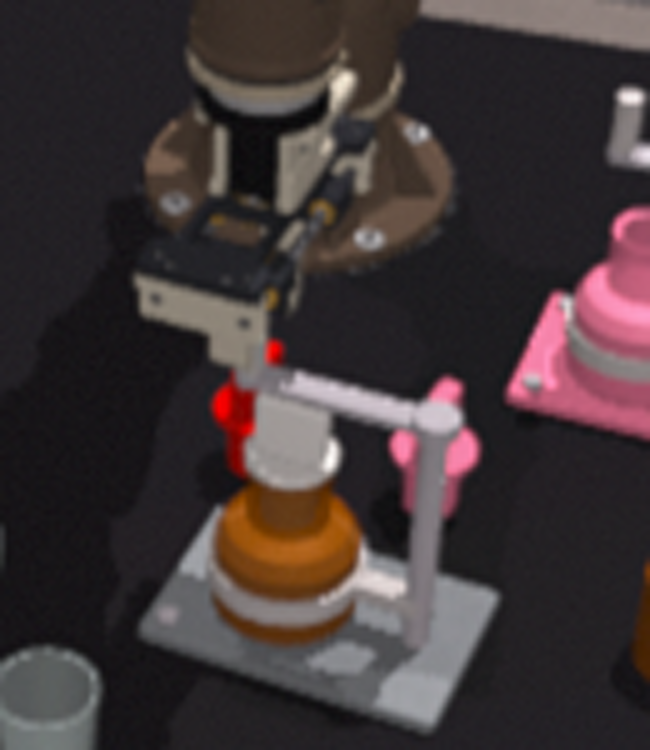

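The knob at (262,225) sits centred between the fingers. I lower the last bit and close.

>>> step_arm:
  force: 15
  plan:
    - {"wx": 0, "wy": 0, "wz": 0, "tx": 0, "ty": 0.1, "tz": 0.5, "hand": 0.6}
    - {"wx": 0, "wy": 0, "wz": 0, "tx": 0, "ty": 0, "tz": 0.5, "hand": 0.6}
    - {"wx": 0, "wy": 0, "wz": 0, "tx": 0, "ty": 0, "tz": 0.4, "hand": 0.6}
    - {"wx": 0, "wy": 0, "wz": 0, "tx": 0, "ty": 0, "tz": 0, "hand": 0.6}
    - {"wx": 0, "wy": 0, "wz": 0, "tx": 0, "ty": 0, "tz": 0, "hand": 0.4}
    - {"wx": 0, "wy": 0, "wz": 0, "tx": 0, "ty": 0, "tz": 0, "hand": 0.1}
    - {"wx": 0, "wy": 0, "wz": 0, "tx": 0, "ty": 0, "tz": 0, "hand": 0.1}
    - {"wx": 0, "wy": 0, "wz": 0, "tx": 0, "ty": 0, "tz": 0, "hand": 0.1}
    - {"wx": 0, "wy": 0, "wz": 0, "tx": 0, "ty": 0, "tz": 0, "hand": 0.1}
    - {"wx": 0, "wy": 0, "wz": 0, "tx": 0, "ty": 0, "tz": 0, "hand": 0.1}

```text
clock: 4.47
position: [0.4815, 0.0955, 0.2248]
ee_rot: [2.347, 2.088, 0.0]
force: [-0.3, 1.0, -0.2]
width: 0.215
```

```bash
python3 - <<'E'
from h import *
go([.4803,.0955,.220])
E
```

```text
t 4.47 p [0.4815 0.0955 0.2248] yaw_y -6.68 z [ 0.  0. -1.] F [-0.3  1.  -0.2] T [-0.12  0.14 -0.01] w 0.215 q [-0.66  0.24  0.43  1.95 -0.12  0.97 -0.28]
cm along tool [-0.01 -0.12  0.48]
```

>>> step_arm:
  plan:
    - {"wx": 0, "wy": 0, "wz": -0.375, "tx": 0, "ty": 0, "tz": 0, "hand": 0.1}
    - {"wx": 0, "wy": 0, "wz": -0.75, "tx": 0, "ty": 0.927, "tz": 0, "hand": 0.1}
    - {"wx": 0, "wy": 0, "wz": -0.75, "tx": 0, "ty": 0.927, "tz": 0, "hand": 0.1}
    - {"wx": 0, "wy": 0, "wz": -0.75, "tx": 0, "ty": 0.927, "tz": 0, "hand": 0.1}
    - {"wx": 0, "wy": 0, "wz": -0.75, "tx": 0, "ty": 0.927, "tz": 0, "hand": 0.1}
    - {"wx": 0, "wy": 0, "wz": -0.75, "tx": 0, "ty": 0.927, "tz": 0, "hand": 0.1}
    - {"wx": 0, "wy": 0, "wz": -0.75, "tx": 0, "ty": 0.927, "tz": 0, "hand": 0.1}
    - {"wx": 0, "wy": 0, "wz": -0.75, "tx": 0, "ty": 0.927, "tz": 0, "hand": 0.1}
    - {"wx": 0, "wy": 0, "wz": -0.75, "tx": 0, "ty": 0.927, "tz": 0, "hand": 0.1}
    - {"wx": 0, "wy": 0, "wz": 0, "tx": 0, "ty": 0, "tz": 0, "hand": 0.1}

```text
clock: 5.3
position: [0.5539, 0.1112, 0.2247]
ee_rot: [-1.527, -2.746, -0.002]
force: [-1.4, 3.5, 3.1]
width: 0.196
```

```bash
cat >>h.py <<'E'
PIV=np.array([.4932,.2112]); YAW=np.radians(-6.65)
def kq():
    p=arm.observe()['position'][:2]-PIV; print('implied keeper',np.arctan2(p[1],p[0])+np.pi/2-YAW,'r',np.hypot(*p))
E
python3 - <<'E'
from h import *
st(); kq()
E
```

```text
t 5.30 p [0.5539 0.1112 0.2247] yaw_y 31.85 z [ 0.     0.001 -1.   ] F [-1.4  3.5  3.1] T [0.63 0.41 0.03] w 0.196 q [-0.51  0.36  0.29  1.77 -0.12  1.02  0.38]
implied keeper 0.6617464432418728 r 0.11697137496608394
```

>>> step_arm:
  plan:
    - {"wx": 0, "wy": 0, "wz": -0.75, "tx": 0, "ty": 0.927, "tz": 0, "hand": 0.1}
    - {"wx": 0, "wy": 0, "wz": -0.75, "tx": 0, "ty": 0.927, "tz": 0, "hand": 0.1}
    - {"wx": 0, "wy": 0, "wz": -0.75, "tx": 0, "ty": 0.927, "tz": 0, "hand": 0.1}
    - {"wx": 0, "wy": 0, "wz": -0.75, "tx": 0, "ty": 0.927, "tz": 0, "hand": 0.1}
    - {"wx": 0, "wy": 0, "wz": -0.75, "tx": 0, "ty": 0.927, "tz": 0, "hand": 0.1}
    - {"wx": 0, "wy": 0, "wz": -0.75, "tx": 0, "ty": 0.927, "tz": 0, "hand": 0.1}
    - {"wx": 0, "wy": 0, "wz": -0.75, "tx": 0, "ty": 0.927, "tz": 0, "hand": 0.1}
    - {"wx": 0, "wy": 0, "wz": -0.75, "tx": 0, "ty": 0.927, "tz": 0, "hand": 0.1}
    - {"wx": 0, "wy": 0, "wz": -0.75, "tx": 0, "ty": 0.927, "tz": 0, "hand": 0.1}
    - {"wx": 0, "wy": 0, "wz": -0.3, "tx": 0, "ty": 0.6, "tz": 0, "hand": 0.1}

```text
clock: 6.13
position: [0.6061, 0.1789, 0.2247]
ee_rot: [-0.436, -3.108, 0.0]
force: [-7.9, 0.6, 6.2]
width: 0.193
```

```bash
python3 - <<'E'
from h import *
st(); kq()
E
```

```text
t 6.13 p [0.6061 0.1789 0.2247] yaw_y 74.04 z [-0.003  0.    -1.   ] F [-7.9  0.6  6.2] T [0.11 1.71 0.11] w 0.193 q [-0.45  0.47  0.12  1.59 -0.06  1.09  0.97]
implied keeper 1.408250457196347 r 0.11747493612973595
```

>>> step_arm:
  plan:
    - {"wx": 0, "wy": 0, "wz": 0, "tx": 0, "ty": 0, "tz": 0, "hand": 0.4}
    - {"wx": 0, "wy": 0, "wz": 0, "tx": 0, "ty": 0, "tz": 0, "hand": 0.6}
    - {"wx": 0, "wy": 0, "wz": 0, "tx": 0, "ty": 0, "tz": 0, "hand": 0.6}
    - {"wx": 0, "wy": 0, "wz": 0, "tx": 0, "ty": 0, "tz": 0, "hand": 0.6}
    - {"wx": 0, "wy": 0, "wz": 0, "tx": 0, "ty": 0, "tz": -1.8, "hand": 0.6}
    - {"wx": 0, "wy": 0, "wz": 0, "tx": 0, "ty": 0, "tz": -1.8, "hand": 0.6}
    - {"wx": 0, "wy": 0, "wz": 0, "tx": 0, "ty": 0, "tz": -1.8, "hand": 0.6}
    - {"wx": 0, "wy": 0, "wz": 0, "tx": 0, "ty": 0, "tz": -1.8, "hand": 0.6}
    - {"wx": 0, "wy": 0, "wz": 0, "tx": 0, "ty": 0, "tz": -1.8, "hand": 0.6}
    - {"wx": 0, "wy": 0, "wz": 0, "tx": 0, "ty": 0, "tz": -1.8, "hand": 0.6}

```text
clock: 6.97
position: [0.6078, 0.1769, 0.3336]
ee_rot: [0.444, 3.11, -0.0]
force: [0.8, -0.4, 0.1]
width: 0.601
```

```bash
python3 - <<'E'
from h import *
go([.479,.075,.33])
E
```

```text
t 6.97 p [0.6078 0.1769 0.3336] yaw_y 73.75 z [ 0. -0. -1.] F [ 0.8 -0.4  0.1] T [-0.03 -0.01  0.02] w 0.601 q [-0.46  0.4   0.13  1.43 -0.05  1.32  0.97]
cm along tool [  9.51 -13.39   0.36]
```

>>> step_arm:
  plan:
    - {"wx": 0, "wy": 0, "wz": 0, "tx": 1.58, "ty": -2.23, "tz": 0, "hand": 0.6}
    - {"wx": 0, "wy": 0, "wz": 0, "tx": 1.58, "ty": -2.23, "tz": 0, "hand": 0.6}
    - {"wx": 0, "wy": 0, "wz": 0, "tx": 1.58, "ty": -2.23, "tz": 0, "hand": 0.6}
    - {"wx": 0, "wy": 0, "wz": 0, "tx": 1.58, "ty": -2.23, "tz": 0, "hand": 0.6}
    - {"wx": 0, "wy": 0, "wz": 0, "tx": 1.58, "ty": -2.23, "tz": 0, "hand": 0.6}
    - {"wx": 0, "wy": 0, "wz": 0, "tx": 1.58, "ty": -2.23, "tz": 0, "hand": 0.6}
    - {"wx": 0, "wy": 0, "wz": 1, "tx": 0, "ty": 0, "tz": 0, "hand": 0.6}
    - {"wx": 0, "wy": 0, "wz": 1, "tx": 0, "ty": 0, "tz": 0, "hand": 0.6}
    - {"wx": 0, "wy": 0, "wz": 1, "tx": 0, "ty": 0, "tz": 0, "hand": 0.6}
    - {"wx": 0, "wy": 0, "wz": 1, "tx": 0, "ty": 0, "tz": 0, "hand": 0.6}

```text
clock: 7.8
position: [0.4794, 0.0747, 0.3329]
ee_rot: [1.089, 2.946, 0.001]
force: [0.3, -0.4, -0.1]
width: 0.6
```

>>> step_arm:
  plan:
    - {"wx": 0, "wy": 0, "wz": 1, "tx": 0, "ty": 0, "tz": 0, "hand": 0.6}
    - {"wx": 0, "wy": 0, "wz": 1, "tx": 0, "ty": 0, "tz": 0, "hand": 0.6}
    - {"wx": 0, "wy": 0, "wz": 1, "tx": 0, "ty": 0, "tz": 0, "hand": 0.6}
    - {"wx": 0, "wy": 0, "wz": 1, "tx": 0, "ty": 0, "tz": 0, "hand": 0.6}
    - {"wx": 0, "wy": 0, "wz": 1, "tx": 0, "ty": 0, "tz": 0, "hand": 0.6}
    - {"wx": 0, "wy": 0, "wz": 1, "tx": 0, "ty": 0, "tz": 0, "hand": 0.6}
    - {"wx": 0, "wy": 0, "wz": 1, "tx": 0, "ty": 0, "tz": 0, "hand": 0.6}
    - {"wx": 0, "wy": 0, "wz": 1, "tx": 0, "ty": 0, "tz": 0, "hand": 0.6}
    - {"wx": 0, "wy": 0, "wz": 1, "tx": 0, "ty": 0, "tz": 0, "hand": 0.6}
    - {"wx": 0, "wy": 0, "wz": 0.4, "tx": 0, "ty": 0, "tz": 0, "hand": 0.6}

```text
clock: 8.63
position: [0.4795, 0.0748, 0.3328]
ee_rot: [2.353, 2.081, 0.0]
force: [0.0, -1.3, -0.3]
width: 0.6
```

```bash
python3 - <<'E'
from h import *
go([.4828,.1225,.163]); snap('wrist','w3')
E
```

```text
t 8.63 p [0.4795 0.0748 0.3328] yaw_y -7.02 z [ 0.  0. -1.] F [ 0.  -1.3 -0.3] T [-0.06  0.07 -0.  ] w 0.600 q [-0.5   0.13  0.27  1.79 -0.04  1.23 -0.34]
cm along tool [ 4.77 -0.26 16.98]
```

View pics/w3.png

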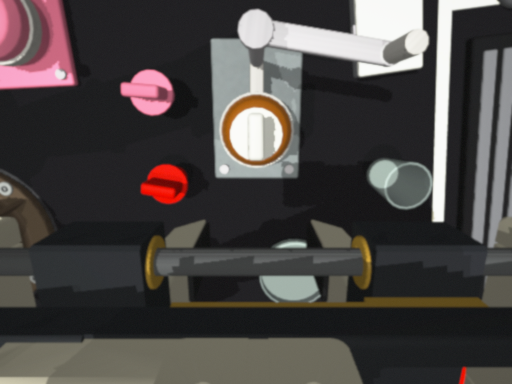

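The arm is swung out, with its knob at (415,43). The stopper's thumb-piece is clear at about (256,133), flange at (257,132).

```bash
python3 - <<'E'
from h import *
crop('w3',210,305,85,180,6,'c6')
E
```

```text
(no output)
```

View pics/c6.png

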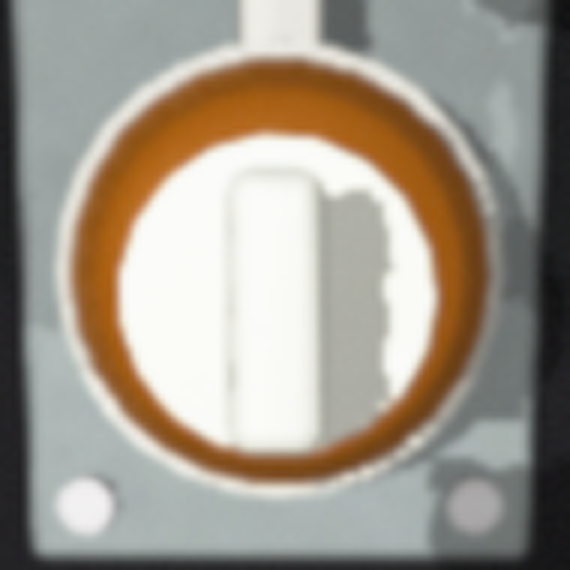

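```bash
python3 - <<'E'
from h import *
f=load('w3'); P=lambda x,y,h: onplane(f,210+x/6,85+y/6,h)
print(P(278,294,.136),P(278,311,.178)); 
a=P(236,180,.178);b=P(236,445,.178);print('edge yaw',np.degrees(np.arctan2(*(a-b)[:2])))
a=P(320,185,.178);b=P(322,445,.178);print('edge yaw',np.degrees(np.arctan2(*(a-b)[:2])))
go([.4825,.1225,.163])
E
```

```text
[0.48315857 0.12313204 0.136     ] [0.4833196  0.12297949 0.178     ]
edge yaw 7.356072434335863
edge yaw 6.217476410322612
t 8.68 p [0.4795 0.0749 0.3328] yaw_y -7.00 z [ 0.  0. -1.] F [0.1 0.4 0.6] T [-0.11  0.09  0.01] w 0.599 q [-0.5   0.13  0.27  1.79 -0.04  1.23 -0.34]
cm along tool [ 4.76 -0.29 16.98]
```

>>> step_arm:
  plan:
    - {"wx": 0, "wy": 0, "wz": 0, "tx": 2.41, "ty": -0.11, "tz": 0, "hand": 0.6}
    - {"wx": 0, "wy": 0, "wz": 0, "tx": 2.41, "ty": -0.11, "tz": 0, "hand": 0.6}
    - {"wx": 0, "wy": 0, "wz": 0, "tx": 0, "ty": 0, "tz": 1.5, "hand": 0.6}
    - {"wx": 0, "wy": 0, "wz": 0, "tx": 0, "ty": 0, "tz": 1.5, "hand": 0.6}
    - {"wx": 0, "wy": 0, "wz": 0, "tx": 0, "ty": 0, "tz": 1.5, "hand": 0.6}
    - {"wx": 0, "wy": 0, "wz": 0, "tx": 0, "ty": 0, "tz": 1.5, "hand": 0.6}
    - {"wx": 0, "wy": 0, "wz": 0, "tx": 0, "ty": 0, "tz": 1.5, "hand": 0.6}
    - {"wx": 0, "wy": 0, "wz": 0, "tx": 0, "ty": 0, "tz": 1.5, "hand": 0.6}
    - {"wx": 0, "wy": 0, "wz": 0, "tx": 0, "ty": 0, "tz": 1.5, "hand": 0.6}
    - {"wx": 0, "wy": 0, "wz": 0, "tx": 0, "ty": 0, "tz": 1.5, "hand": 0.6}

```text
clock: 9.52
position: [0.4829, 0.1231, 0.2121]
ee_rot: [2.344, 2.091, 0.001]
force: [-0.3, 0.4, 0.5]
width: 0.603
```

```bash
python3 - <<'E'
from h import *
go([.4832,.123,.163]); snap('wrist','w4');snap('scene','s4')
crop('s4',240,370,130,280,5,'c7')
E
```

```text
t 9.52 p [0.4829 0.1231 0.2121] yaw_y -6.54 z [ 0.  0. -1.] F [-0.3  0.4  0.5] T [-0.05  0.09 -0.01] w 0.603 q [-0.54  0.27  0.23  1.94 -0.07  0.94 -0.39]
cm along tool [-0.    0.03  4.91]
```

View pics/w4.png

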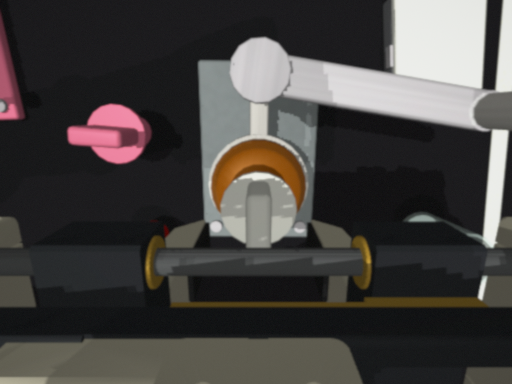

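View pics/c7.png

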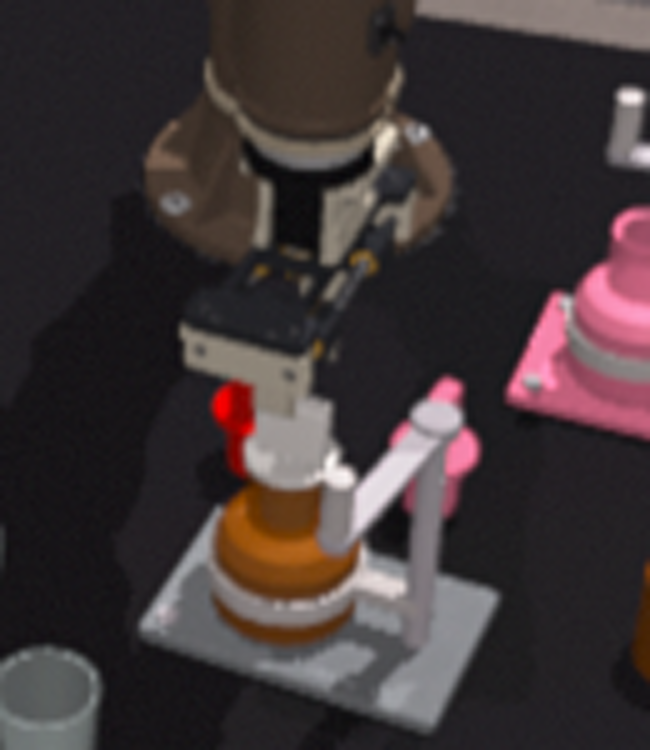

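>>> step_arm:
  force: 50
  plan:
    - {"wx": 0, "wy": 0, "wz": 0, "tx": 0, "ty": 0.03, "tz": 1.3, "hand": 0.6}
    - {"wx": 0, "wy": 0, "wz": 0, "tx": 0, "ty": 0, "tz": 1.3, "hand": 0.6}
    - {"wx": 0, "wy": 0, "wz": 0, "tx": 0, "ty": 0, "tz": 1.2, "hand": 0.6}
    - {"wx": 0, "wy": 0, "wz": 0, "tx": 0, "ty": 0, "tz": 1, "hand": 0.6}
    - {"wx": 0, "wy": 0, "wz": 0, "tx": 0, "ty": 0, "tz": 0, "hand": 0.6}
    - {"wx": 0, "wy": 0, "wz": 0, "tx": 0, "ty": 0, "tz": 0, "hand": 0.4}
    - {"wx": 0, "wy": 0, "wz": 0, "tx": 0, "ty": 0, "tz": 0, "hand": 0.05}
    - {"wx": 0, "wy": 0, "wz": 0, "tx": 0, "ty": 0, "tz": 0, "hand": 0.05}
    - {"wx": 0, "wy": 0, "wz": 0, "tx": 0, "ty": 0, "tz": 0, "hand": 0.05}
    - {"wx": 0, "wy": 0, "wz": 0, "tx": 0, "ty": 0, "tz": 0, "hand": 0.05}

```text
clock: 10.45
position: [0.4835, 0.1237, 0.1652]
ee_rot: [2.344, 2.091, 0.001]
force: [0.1, 0.6, -0.9]
width: 0.287
```

```bash
python3 - <<'E'
from h import *
go([.4832,.123,.163])
E
```

```text
t 10.45 p [0.4835 0.1237 0.1652] yaw_y -6.53 z [ 0.001  0.    -1.   ] F [ 0.1  0.6 -0.9] T [-0.11  0.03 -0.  ] w 0.287 q [-0.53  0.33  0.22  1.99 -0.09  0.83 -0.37]
cm along tool [-0.07 -0.02  0.22]
```

>>> step_arm:
  force: 50
  plan:
    - {"wx": 0, "wy": 0, "wz": 0, "tx": 0, "ty": 0, "tz": 0, "hand": 0.05}
    - {"wx": 0, "wy": 0, "wz": 0, "tx": 0, "ty": 0, "tz": 0, "hand": 0.05}
    - {"wx": 0, "wy": 0, "wz": 0, "tx": 0, "ty": 0, "tz": 0, "hand": 0.05}
    - {"wx": 0, "wy": 0, "wz": 0, "tx": 0, "ty": 0, "tz": 0, "hand": 0.05}
    - {"wx": 0, "wy": 0, "wz": 0.5, "tx": 0, "ty": 0, "tz": 0, "hand": 0.05}
    - {"wx": 0, "wy": 0, "wz": 0.5, "tx": 0, "ty": 0, "tz": 0, "hand": 0.05}
    - {"wx": 0, "wy": 0, "wz": 0.5, "tx": 0, "ty": 0, "tz": 0, "hand": 0.05}
    - {"wx": 0, "wy": 0, "wz": 0.5, "tx": 0, "ty": 0, "tz": 0, "hand": 0.05}
    - {"wx": 0, "wy": 0, "wz": 0.5, "tx": 0, "ty": 0, "tz": 0, "hand": 0.05}
    - {"wx": 0, "wy": 0, "wz": 0.5, "tx": 0, "ty": 0, "tz": 0, "hand": 0.05}

```text
clock: 11.28
position: [0.4834, 0.1235, 0.165]
ee_rot: [2.644, 1.696, 0.001]
force: [0.2, -0.0, 1.7]
width: 0.171
```

```bash
python3 - <<'E'
from h import *
st()
E
```

```text
t 11.28 p [0.4834 0.1235 0.165 ] yaw_y -24.65 z [ 0.001 -0.    -1.   ] F [ 0.2 -0.   1.7] T [-0.21  0.06  0.2 ] w 0.171 q [-0.59  0.33  0.29  2.   -0.12  0.83 -0.66]
```

>>> step_arm:
  plan:
    - {"wx": 0, "wy": 0, "wz": 0.65, "tx": 0, "ty": 0, "tz": 0, "hand": 0.05}
    - {"wx": 0, "wy": 0, "wz": 0.65, "tx": 0, "ty": 0, "tz": 0, "hand": 0.05}
    - {"wx": 0, "wy": 0, "wz": 0.65, "tx": 0, "ty": 0, "tz": 0, "hand": 0.05}
    - {"wx": 0, "wy": 0, "wz": 0.65, "tx": 0, "ty": 0, "tz": 0, "hand": 0.05}
    - {"wx": 0, "wy": 0, "wz": 0.65, "tx": 0, "ty": 0, "tz": 0, "hand": 0.05}
    - {"wx": 0, "wy": 0, "wz": 0.65, "tx": 0, "ty": 0, "tz": 0, "hand": 0.05}
    - {"wx": 0, "wy": 0, "wz": 0.65, "tx": 0, "ty": 0, "tz": 0, "hand": 0.05}
    - {"wx": 0, "wy": 0, "wz": 0.65, "tx": 0, "ty": 0, "tz": 0, "hand": 0.05}
    - {"wx": 0, "wy": 0, "wz": 0.65, "tx": 0, "ty": 0, "tz": 0, "hand": 0.05}
    - {"wx": 0, "wy": 0, "wz": 0, "tx": 0, "ty": 0, "tz": 0, "hand": 0.05}

```text
clock: 12.12
position: [0.4835, 0.1237, 0.1649]
ee_rot: [3.033, 0.818, 0.001]
force: [0.9, -1.0, 3.3]
width: 0.173
```

```bash
python3 - <<'E'
from h import *
st()
snap('wrist','w5')
E
```

```text
t 12.12 p [0.4835 0.1237 0.1649] yaw_y -59.81 z [ 0.001  0.    -1.   ] F [ 0.9 -1.   3.3] T [-0.13  0.11 -0.07] w 0.173 q [-0.7   0.34  0.44  2.01 -0.19  0.83 -1.2 ]
```

View pics/w5.png

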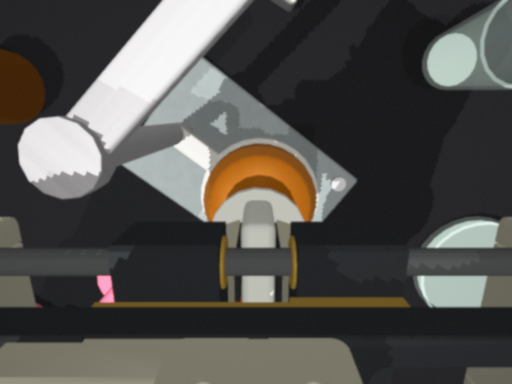

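The stopper turned with the fingers: the thumb-piece at (258,240) is aligned with the jaws, about 53° in total. Now I lift.

>>> step_arm:
  plan:
    - {"wx": 0, "wy": 0, "wz": 0, "tx": 0, "ty": 0, "tz": -0.5, "hand": 0.05}
    - {"wx": 0, "wy": 0, "wz": 0, "tx": 0, "ty": 0, "tz": -0.7, "hand": 0.05}
    - {"wx": 0, "wy": 0, "wz": 0, "tx": 0, "ty": 0, "tz": -1, "hand": 0.05}
    - {"wx": 0, "wy": 0, "wz": 0, "tx": 0, "ty": 0, "tz": -1, "hand": 0.05}
    - {"wx": 0, "wy": 0, "wz": 0, "tx": 0, "ty": 0, "tz": -1, "hand": 0.05}
    - {"wx": 0, "wy": 0, "wz": 0, "tx": 0, "ty": 0, "tz": -1, "hand": 0.05}
    - {"wx": 0, "wy": 0, "wz": 0, "tx": 0, "ty": 0, "tz": -1, "hand": 0.05}
    - {"wx": 0, "wy": 0, "wz": 0, "tx": 0, "ty": 0, "tz": -1, "hand": 0.05}
    - {"wx": 0, "wy": 0, "wz": 0, "tx": 0, "ty": 0, "tz": -1, "hand": 0.05}
    - {"wx": 0, "wy": 0, "wz": 0, "tx": 0, "ty": 0, "tz": -1, "hand": 0.05}

```text
clock: 13.0
position: [0.4831, 0.1236, 0.2578]
ee_rot: [-3.032, -0.823, -0.0]
force: [-0.8, 0.3, -1.3]
width: 0.175
```

```bash
python3 - <<'E'
from h import *
snap('scene','s6');snap('wrist','w6');snap('side','d6'); crop('s6',200,360,120,290,4,'c8'); go([.517,-.1245,.26])
E
```

```text
t 13.15 p [0.4836 0.1238 0.2575] yaw_y -59.63 z [ 0.001  0.001 -1.   ] F [-0.3 -0.7 -2. ] T [-0.11  0.14 -0.  ] w 0.171 q [-0.74  0.22  0.47  1.89 -0.12  1.05 -1.27]
cm along tool [-9.67 23.11 -0.27]
```

View pics/c8.png

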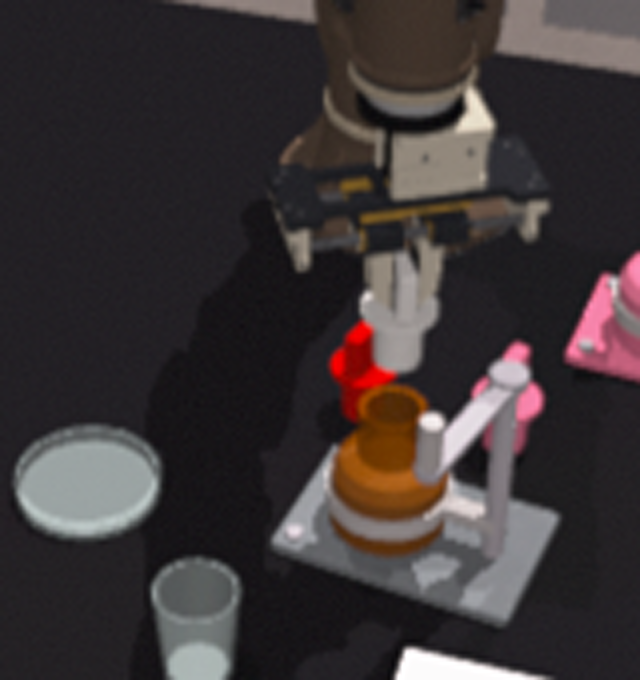

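View pics/d6.png

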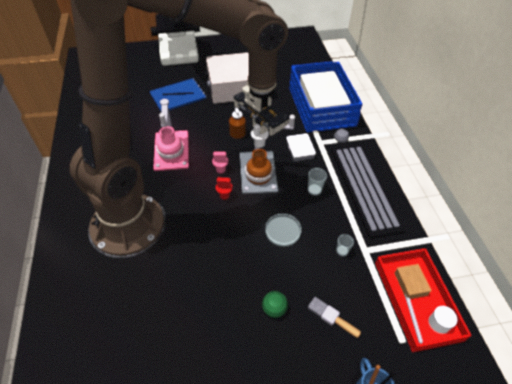

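>>> step_arm:
  plan:
    - {"wx": 0, "wy": 0, "wz": 0, "tx": -0.5, "ty": 1.2, "tz": 0, "hand": 0.05}
    - {"wx": 0, "wy": 0, "wz": 0, "tx": -1, "ty": 2.4, "tz": 0, "hand": 0.05}
    - {"wx": 0, "wy": 0, "wz": 0, "tx": -1.1, "ty": 2.6, "tz": 0, "hand": 0.05}
    - {"wx": 0, "wy": 0, "wz": 0, "tx": -1.1, "ty": 2.6, "tz": 0, "hand": 0.05}
    - {"wx": 0, "wy": 0, "wz": 0, "tx": -1.1, "ty": 2.6, "tz": 0, "hand": 0.05}
    - {"wx": 0, "wy": 0, "wz": 0, "tx": -1.1, "ty": 2.6, "tz": 0, "hand": 0.05}
    - {"wx": 0, "wy": 0, "wz": 0, "tx": -1.1, "ty": 2.6, "tz": 0, "hand": 0.05}
    - {"wx": 0, "wy": 0, "wz": 0, "tx": -1.1, "ty": 2.6, "tz": 0, "hand": 0.05}
    - {"wx": 0, "wy": 0, "wz": 0, "tx": -1, "ty": 2.4, "tz": 0, "hand": 0.05}
    - {"wx": 0, "wy": 0, "wz": 0, "tx": -0.6, "ty": 1.5, "tz": 0, "hand": 0.05}

```text
clock: 13.98
position: [0.5157, -0.1279, 0.2562]
ee_rot: [3.032, 0.818, -0.002]
force: [0.5, -0.2, -1.7]
width: 0.171
```

```bash
python3 - <<'E'
from h import *
go([.517,-.125,.085]); snap('scene','s7');snap('wrist','w7');snap('side','d7'); crop('s7',160,300,150,290,4,'c9'); crop('d7',230,340,160,280,5,'c10')
E
```

```text
t 13.98 p [ 0.5157 -0.1279  0.2562] yaw_y -59.79 z [-0.001 -0.001 -1.   ] F [ 0.5 -0.2 -1.7] T [-0.05  0.15  0.03] w 0.171 q [-0.32  0.3   0.59  1.83 -0.18  1.08 -0.7 ]
cm along tool [ 0.28 -0.2  17.12]
```

View pics/c9.png

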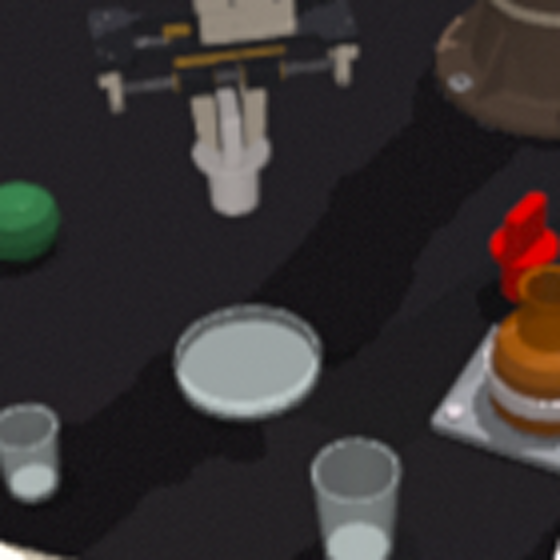

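View pics/c10.png

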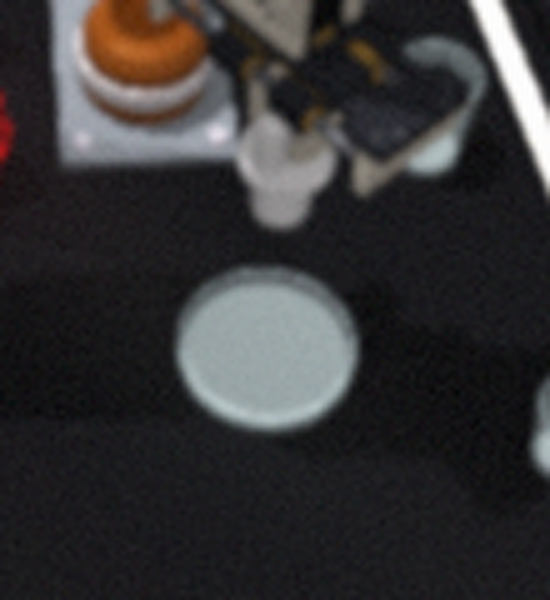

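View pics/w7.png

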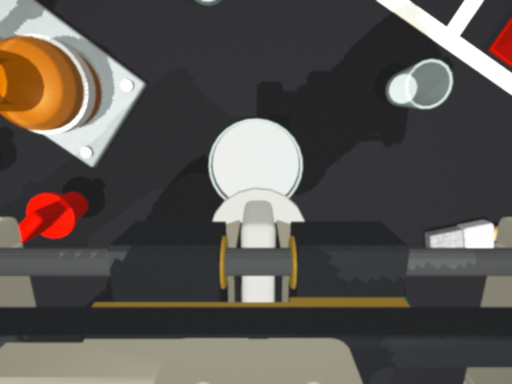

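```bash
python3 - <<'E'
from h import *
f=load('w7'); print('w',onplane(f,255.5,165,.018), [onplane(f,u,165,.018).round(3) for u in(208,303)],onplane(f,255.5,118,.018))
s=load('s7'); print('scene floor',onplane(s,160+248/4,150+362/4,.006)); d=load('d7'); print('side floor',onplane(d,230+268/5,160+353/5,.006))
for n,g,u0,v0,k in(('s',s,160,150,4),('d',d,230,160,5)):
    p=proj(g,[.5157,-.1279,.177]); print(n,'foot expected in crop',(p-[u0,v0])*k)
E
```

```text
w [ 0.51883297 -0.12217349  0.018     ] [array([ 0.489, -0.07 ,  0.018]), array([ 0.549, -0.174,  0.018])] [ 0.56902385 -0.09317506  0.018     ]
scene floor [ 0.51141874 -0.12682709  0.006     ]
side floor [ 0.52052856 -0.12925301  0.006     ]
s foot expected in crop [232.2559632  203.62681572]
d foot expected in crop [279.13897422 199.98160088]
```

>>> step_arm:
  plan:
    - {"wx": 0, "wy": 0, "wz": 0, "tx": 0.4, "ty": -0.2, "tz": 0.8, "hand": 0.05}
    - {"wx": 0, "wy": 0, "wz": 0, "tx": 0, "ty": 0, "tz": 1.4, "hand": 0.05}
    - {"wx": 0, "wy": 0, "wz": 0, "tx": 0, "ty": 0, "tz": 1.4, "hand": 0.05}
    - {"wx": 0, "wy": 0, "wz": 0, "tx": 0, "ty": 0, "tz": 1.4, "hand": 0.05}
    - {"wx": 0, "wy": 0, "wz": 0, "tx": 0, "ty": 0, "tz": 1.4, "hand": 0.05}
    - {"wx": 0, "wy": 0, "wz": 0, "tx": 0, "ty": 0, "tz": 1.4, "hand": 0.05}
    - {"wx": 0, "wy": 0, "wz": 0, "tx": 0, "ty": 0, "tz": 1.4, "hand": 0.05}
    - {"wx": 0, "wy": 0, "wz": 0, "tx": 0, "ty": 0, "tz": 1.4, "hand": 0.05}
    - {"wx": 0, "wy": 0, "wz": 0, "tx": 0, "ty": 0, "tz": 1.4, "hand": 0.05}
    - {"wx": 0, "wy": 0, "wz": 0, "tx": 0, "ty": 0, "tz": 1, "hand": 0.05}

```text
clock: 14.97
position: [0.5181, -0.1188, 0.1248]
ee_rot: [-3.03, -0.826, 0.003]
force: [0.1, -0.3, -0.9]
width: 0.173
```

```bash
python3 - <<'E'
from h import *
go([.518,-.124,.083]); snap('scene','s8');snap('side','d8'); crop('s8',160,300,150,290,4,'c11'); crop('d8',230,340,160,280,5,'c12')
E
```

```text
t 14.97 p [ 0.5181 -0.1188  0.1248] yaw_y -59.50 z [-0.002  0.001 -1.   ] F [ 0.1 -0.3 -0.9] T [-0.07  0.11  0.02] w 0.173 q [-0.25  0.46  0.51  1.97 -0.31  0.79 -0.6 ]
cm along tool [-0.27  0.45  4.18]
```

View pics/c11.png

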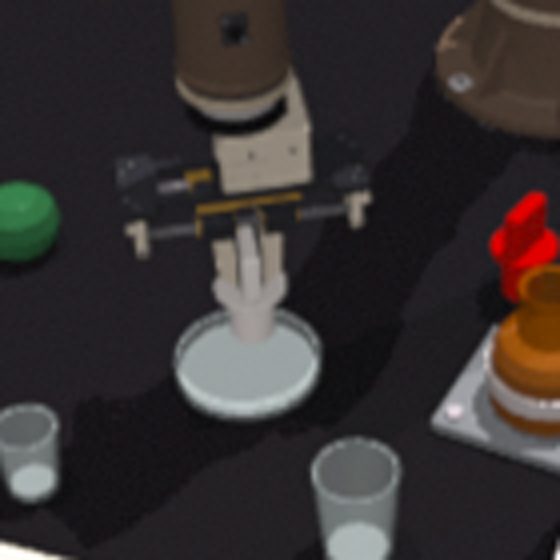

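View pics/c12.png

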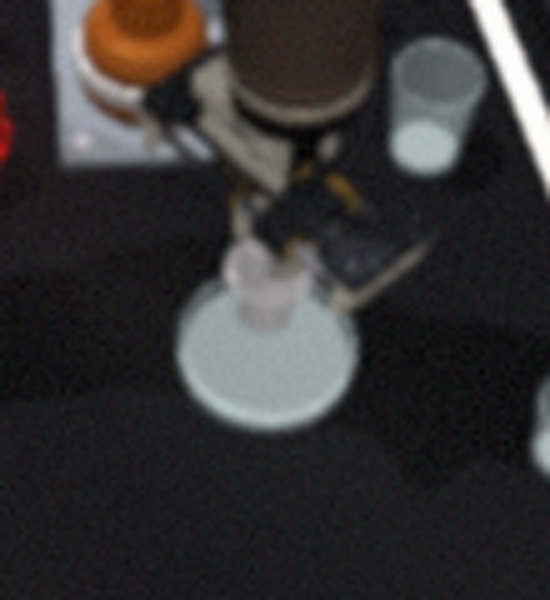

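Both views show the stopper centred over the dish, foot still above the rim. I correct laterally by 5 mm and go down to just above the floor.

>>> step_arm:
  plan:
    - {"wx": 0, "wy": 0, "wz": 0, "tx": -0.25, "ty": 0.45, "tz": 0, "hand": 0.05}
    - {"wx": 0, "wy": 0, "wz": 0, "tx": 0, "ty": 0, "tz": 0.5, "hand": 0.05}
    - {"wx": 0, "wy": 0, "wz": 0, "tx": 0, "ty": 0, "tz": 0.5, "hand": 0.05}
    - {"wx": 0, "wy": 0, "wz": 0, "tx": 0, "ty": 0, "tz": 0.5, "hand": 0.05}
    - {"wx": 0, "wy": 0, "wz": 0, "tx": 0, "ty": 0, "tz": 0.5, "hand": 0.05}
    - {"wx": 0, "wy": 0, "wz": 0, "tx": 0, "ty": 0, "tz": 0.5, "hand": 0.05}
    - {"wx": 0, "wy": 0, "wz": 0, "tx": 0, "ty": 0, "tz": 0.5, "hand": 0.05}
    - {"wx": 0, "wy": 0, "wz": 0, "tx": 0, "ty": 0, "tz": 0.4, "hand": 0.05}
    - {"wx": 0, "wy": 0, "wz": 0, "tx": 0, "ty": 0, "tz": 0, "hand": 0.05}
    - {"wx": 0, "wy": 0, "wz": 0, "tx": 0, "ty": 0, "tz": 0, "hand": 0.05}

```text
clock: 15.9
position: [0.5187, -0.1262, 0.0925]
ee_rot: [-3.032, -0.822, 0.001]
force: [-0.4, 0.1, -1.2]
width: 0.169
```

```bash
python3 - <<'E'
from h import *
go([.518,-.124,.083])
E
```

```text
t 15.90 p [ 0.5187 -0.1262  0.0925] yaw_y -59.64 z [-0.001  0.    -1.   ] F [-0.4  0.1 -1.2] T [-0.07  0.14  0.01] w 0.169 q [-0.21  0.51  0.48  1.99 -0.35  0.72 -0.56]
cm along tool [ 0.05 -0.22  0.95]
```

>>> step_arm:
  plan:
    - {"wx": 0, "wy": 0, "wz": 0, "tx": 0, "ty": 0, "tz": 0.2, "hand": 0.05}
    - {"wx": 0, "wy": 0, "wz": 0, "tx": 0, "ty": 0, "tz": 0.2, "hand": 0.05}
    - {"wx": 0, "wy": 0, "wz": 0, "tx": 0, "ty": 0, "tz": 0.1, "hand": 0.05}
    - {"wx": 0, "wy": 0, "wz": 0, "tx": 0, "ty": 0, "tz": 0.1, "hand": 0.05}
    - {"wx": 0, "wy": 0, "wz": 0, "tx": 0, "ty": 0, "tz": 0.1, "hand": 0.05}
    - {"wx": 0, "wy": 0, "wz": 0, "tx": 0, "ty": 0, "tz": 0.1, "hand": 0.05}
    - {"wx": 0, "wy": 0, "wz": 0, "tx": 0, "ty": 0, "tz": 0, "hand": 0.05}
    - {"wx": 0, "wy": 0, "wz": 0, "tx": 0, "ty": 0, "tz": 0, "hand": 0.05}
    - {"wx": 0, "wy": 0, "wz": 0, "tx": 0, "ty": 0, "tz": 0, "hand": 0.05}
    - {"wx": 0, "wy": 0, "wz": 0, "tx": 0, "ty": 0, "tz": 0, "hand": 0.05}

```text
clock: 16.73
position: [0.5188, -0.1262, 0.0848]
ee_rot: [3.032, 0.823, 0.0]
force: [0.2, 0.3, -1.4]
width: 0.173
```

```bash
python3 - <<'E'
from h import *
go([.518,-.124,.083])
E
```

```text
t 16.73 p [ 0.5188 -0.1262  0.0848] yaw_y -59.64 z [ 0.  0. -1.] F [ 0.2  0.3 -1.4] T [-0.02  0.16 -0.04] w 0.173 q [-0.2   0.52  0.47  2.   -0.36  0.7  -0.55]
cm along tool [ 0.04 -0.23  0.18]
```

Still hanging free (-1.4 N). I lower in small steps until contact.

>>> step_arm:
  plan:
    - {"wx": 0, "wy": 0, "wz": 0, "tx": 0, "ty": 0, "tz": 0.1, "hand": 0.05}
    - {"wx": 0, "wy": 0, "wz": 0, "tx": 0, "ty": 0, "tz": 0, "hand": 0.05}
    - {"wx": 0, "wy": 0, "wz": 0, "tx": 0, "ty": 0, "tz": 0.05, "hand": 0.05}
    - {"wx": 0, "wy": 0, "wz": 0, "tx": 0, "ty": 0, "tz": 0, "hand": 0.05}
    - {"wx": 0, "wy": 0, "wz": 0, "tx": 0, "ty": 0, "tz": 0.05, "hand": 0.05}
    - {"wx": 0, "wy": 0, "wz": 0, "tx": 0, "ty": 0, "tz": 0, "hand": 0.05}
    - {"wx": 0, "wy": 0, "wz": 0, "tx": 0, "ty": 0, "tz": 0.03, "hand": 0.05}
    - {"wx": 0, "wy": 0, "wz": 0, "tx": 0, "ty": 0, "tz": 0, "hand": 0.05}
    - {"wx": 0, "wy": 0, "wz": 0, "tx": 0, "ty": 0, "tz": 0, "hand": 0.05}
    - {"wx": 0, "wy": 0, "wz": 0, "tx": 0, "ty": 0, "tz": 0, "hand": 0.05}

```text
clock: 17.57
position: [0.5189, -0.1262, 0.0829]
ee_rot: [-3.032, -0.822, -0.001]
force: [-3.0, -0.1, 7.5]
width: 0.175
```

```bash
python3 - <<'E'
from h import *
go([.518,-.124,.083])
E
```

```text
t 17.57 p [ 0.5189 -0.1262  0.0829] yaw_y -59.64 z [ 0.  0. -1.] F [-3.  -0.1  7.5] T [0.1  0.76 0.  ] w 0.175 q [-0.2   0.52  0.47  2.   -0.36  0.7  -0.55]
cm along tool [ 0.04 -0.23 -0.01]
```

Contact (+7.5 N). I release gently, then retreat straight up.

>>> step_arm:
  force: 5
  plan:
    - {"wx": 0, "wy": 0, "wz": 0, "tx": 0, "ty": 0, "tz": -0.03, "hand": 0.1}
    - {"wx": 0, "wy": 0, "wz": 0, "tx": 0, "ty": 0, "tz": 0, "hand": 0.16}
    - {"wx": 0, "wy": 0, "wz": 0, "tx": 0, "ty": 0, "tz": 0, "hand": 0.2}
    - {"wx": 0, "wy": 0, "wz": 0, "tx": 0, "ty": 0, "tz": 0, "hand": 0.25}
    - {"wx": 0, "wy": 0, "wz": 0, "tx": 0, "ty": 0, "tz": 0, "hand": 0.3}
    - {"wx": 0, "wy": 0, "wz": 0, "tx": 0, "ty": 0, "tz": 0, "hand": 0.4}
    - {"wx": 0, "wy": 0, "wz": 0, "tx": 0, "ty": 0, "tz": 0, "hand": 0.5}
    - {"wx": 0, "wy": 0, "wz": 0, "tx": 0, "ty": 0, "tz": 0, "hand": 0.6}
    - {"wx": 0, "wy": 0, "wz": 0, "tx": 0, "ty": 0, "tz": 0, "hand": 0.6}
    - {"wx": 0, "wy": 0, "wz": 0, "tx": 0, "ty": 0, "tz": 0, "hand": 0.6}

```text
clock: 18.4
position: [0.5188, -0.1262, 0.0827]
ee_rot: [-3.032, -0.823, -0.0]
force: [0.6, -0.4, 0.4]
width: 0.583
```

```bash
python3 - <<'E'
from h import *
st(); snap('wrist','w9')
E
```

```text
t 18.40 p [ 0.5188 -0.1262  0.0827] yaw_y -59.64 z [ 0.  0. -1.] F [ 0.6 -0.4  0.4] T [-0.09  0.16 -0.03] w 0.583 q [-0.2   0.52  0.47  2.   -0.36  0.7  -0.55]
```

View pics/w9.png

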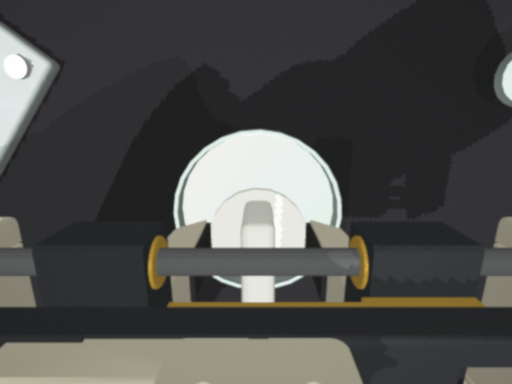

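The fingers are clear of the thumb-piece (258,240) on both sides, and the flange sits centred in the dish. I retreat upwards.

>>> step_arm:
  plan:
    - {"wx": 0, "wy": 0, "wz": 0, "tx": 0, "ty": 0, "tz": -0.5, "hand": 0.6}
    - {"wx": 0, "wy": 0, "wz": 0, "tx": 0, "ty": 0, "tz": -1, "hand": 0.6}
    - {"wx": 0, "wy": 0, "wz": 0, "tx": 0, "ty": 0, "tz": -1.4, "hand": 0.6}
    - {"wx": 0, "wy": 0, "wz": 0, "tx": 0, "ty": 0, "tz": -1.4, "hand": 0.6}
    - {"wx": 0, "wy": 0, "wz": 0, "tx": 0, "ty": 0, "tz": -1.4, "hand": 0.6}
    - {"wx": 0, "wy": 0, "wz": 0, "tx": 0, "ty": 0, "tz": -1.4, "hand": 0.6}
    - {"wx": 0, "wy": 0, "wz": 0, "tx": 0, "ty": 0, "tz": -1.4, "hand": 0.6}
    - {"wx": 0, "wy": 0, "wz": 0, "tx": 0, "ty": 0, "tz": -1.4, "hand": 0.6}
    - {"wx": 0, "wy": 0, "wz": 0, "tx": 0, "ty": 0, "tz": -1.4, "hand": 0.6}
    - {"wx": 0, "wy": 0, "wz": 0, "tx": 0, "ty": 0, "tz": -1.4, "hand": 0.6}

```text
clock: 19.28
position: [0.5187, -0.1263, 0.2114]
ee_rot: [3.032, 0.822, 0.001]
force: [-0.6, 0.6, 0.3]
width: 0.603
```

```bash
python3 - <<'E'
from h import *
snap('scene','s10');snap('side','d10');st(); crop('s10',150,350,170,300,4,'c13'); crop('d10',200,350,110,280,4,'c14')
E
```

```text
t 19.38 p [ 0.5201 -0.1267  0.2126] yaw_y -59.65 z [ 0.004 -0.    -1.   ] F [0.5 0.6 0.1] T [-0.11  0.09  0.  ] w 0.601 q [-0.29  0.35  0.57  1.88 -0.23  0.98 -0.66]
```

View pics/c13.png

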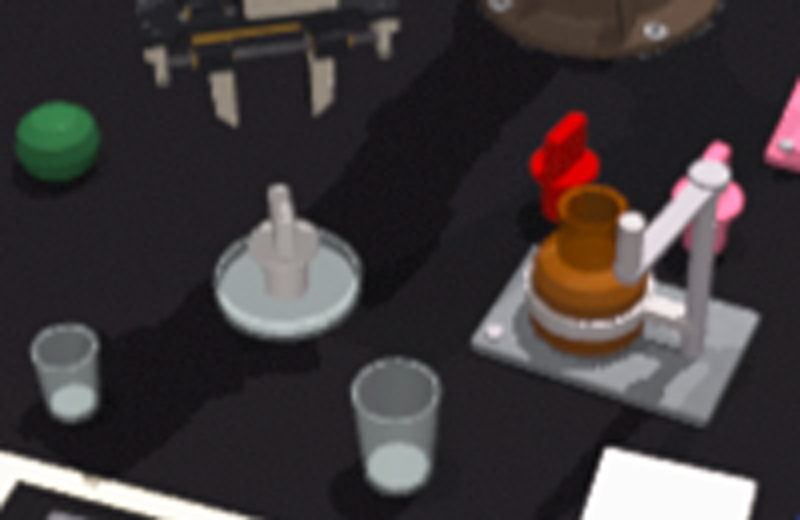

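View pics/c14.png

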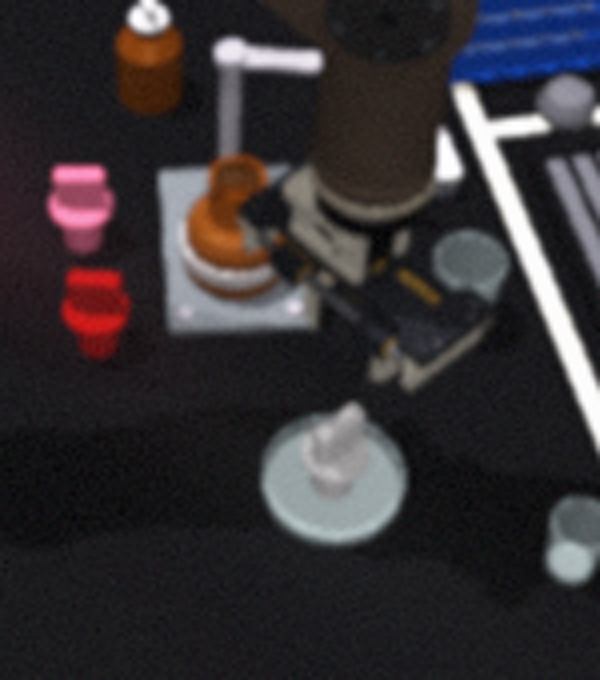

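The stopper stands upright in the dish, at (286,275) in the scene crop. The arm is still out, nothing else has shifted, and the gripper is clear. I hand the job in.

```bash
python3 -c "
from h import *
print(arm.sign_off())"
```

```text
the job is handed in; nothing more can be done
None
```

The stopper is standing upright in the glass dish, the retaining arm is swung out, and the job is handed in at about 19.4 s on the clock. No verdict was reported.

- **Retaining arm:** I gripped the knob and swung it out to about 1.41 rad, worked out from the gripper position when I let go. The last pictures show it still out.
- **Twist:** I gripped the thumb-piece with 50 N and turned it clockwise about 53°. The wrist torque read about 0.2 N m partway and had fallen away by the end. The thumb-piece stayed lined up with the jaws.
- **Lift and placing:** I drew it straight up about 93 mm and lowered it in small steps until it touched the dish floor at 7.5 N. I then released it and backed off straight up to about 0.21 m.

The last scene and side pictures show the stopper upright near the dish's centre, clear of the gripper. Everything else visible in them is where it was.

Two readings were slightly off:
- **Moves falling short:** Some faster moves stopped short or drifted, by up to 17 mm in height and 5 mm sideways. I corrected these before each grasp and before setting the stopper down.
- **Dish centre:** My estimates from the three cameras differed by up to about 9 mm, well inside the 45 mm tolerance.

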